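Make up the bush kit and hold the parts-cage gate ajar

ROBOT

A 6-joint arm with a two-finger parallel gripper is mounted at the origin on the work surface. World frame = base frame: x ahead of the robot, y to its left, z up, the work surface at z = 0. Lengths are in m, angles in rad, forces in N, time in s.
With the tool pointing down it reaches from about 0.35 to 0.775 m from the base axis. Payload 7.3 kg.
Tool frame: the origin (TCP) lies at the very end of the fingers, on their centre line; the grasp point (between the pads) lies ctrl.grip_depth behind it (ctrl.grip_depth is the distance from the TCP to the grasp point, in m); z points along the fingers, y is the line along which they close (so a half turn about z gives the same grasp; the last joint's range is limited). The gripper opens to 92 mm and grips with 3 to 60 N. Pads are 19 mm wide; open, the fingers measure 130 mm over their backs; the gripper's body (75 mm by 190 mm) begins 47 mm behind the grasp point.
Start: joints at [1.087, 0.342, 1.524, -0, 1.275, -0.146], TCP at [0.174, 0.495, 0.19] pointing down, gripper open.
Joint ranges: [-2.53, 2.53], [-0.77, 2.02], [0.04, 2.7], [-1, 4.14], [0.28, 2.66], [-3.11, 3.11]. Speed limits (rad/s): [2.57, 2.57, 3.14, 3.14, 3.14, 3.14].

INTERFACE

Orientations are given as [roll, pitch, yaw] about the fixed x, y, z axes, in that order (R = Rz(yaw) Ry(pitch) Rx(roll)).
In Python, from bench import ctrl gives the robot as it stands. The module is installed in compiled form; this text tells all that it offers.
- The arm moves only by the tool drive_tool, never from a script. Its argument "increments" is a list of rows, each an object with "dp": the shift along the tool's x, y, z in cm, a list of three; "twist": the turn, a rotation vector about the tool's x, y, z in rad, a list of three; "claw": the closure, from -1 (fully open) to 1 (shut). A call has 1 to 8 rows; each row shifts and turns the commanded pose from where the row before left it, along the tool's axes as they then stand; what a row does not reach is not made up. A row lasts 1/12 s, in which the tool goes at most 41.7 mm and 7.16 degrees, less where a joint would pass 70% of its speed; a pose out of reach is approached as far as the arm can. A call with a gripper value outside its range is refused whole. The fingers move at their own pace and stop on an object; the grip force is fixed at half the most. Time passes only in rows, so rows that do not move let the fingers close. It gives the time, the measured TCP pose, the force, the opening and the grip force at its end, in the units of the state.
- ctrl.state(): the state, without advancing time (a new reading comes with each control period).
- ctrl.get_image(name): name is "scene" or "side" or "wrist"; returns a dict with "img" (420x560x3 uint8, red, green, blue), "camera_matrix" (3x3 intrinsics, pixels), "extrinsics" (4x4, takes a point from camera to world coordinates); the wrist camera has in their place "hand_eye" (4x4, takes a point from camera to tool coordinates, whose origin is the TCP and whose axes are the flange's). Camera axes: x right, y down, z forward; pixel columns grow to the right and rows downward; lengths in m; the calibration is good to about 2 mm. A picture is of the moment at which its call begins: read the wrist's pose just before it. There is no depth.
- ctrl.close_job(): hands the job in; it is judged then, once.
Trained networks look in a picture, given as the dict that the camera call returned (one of the last four; its "shot" number tells which), for a name from the list of things; names that differ only in an ending like _2 or _b are one class to them, and where a whole thing is asked for, a point or a joint stands for the part that bears it (a point fixed in the world has none). Each returns a list of dicts, best first, with "score" (0 to 1); they miss things now and then, are a little off and sometimes report something else, mostly with a low value. They report only what shows in the picture. A call takes as long as a camera call.
- ctrl.spot_in(thing, picture): "uv" ([column, row] in pixels, amid what is visible of it).
- ctrl.silhouettes(thing, picture): "region" (420x560 bool, what is visible of it) and "uv" ([column, row] in pixels, amid what is visible of it).
The state is a dict: "clock": time; "q": joint angles; "qvel": joint speeds; "joint_torque": joint torques, N m; "ee_pos": TCP position; "orientation": TCP orientation; "wrist_force": force on the tool from outside, world axes, zero at the start; "ft_torque": the same for the moment, N m; "grip_width": opening from 0.0 (shut) to 1.0 (fully open); "gripper_force": force on a finger pad.
Only numpy, scipy, OpenCV 4.12 (cv2) and the standard library are available. Lean on these libraries where they do the work, as an engineer would, in place of code of your own. Each camera call takes 0.05 s, during which the arm holds its last target. There are 200 camera calls.

TASK

Make up the kit for the parts cage: slip the blue bush over the blue post and the red bush over the matching red post, seated flat on the kit tray. Then open the cage for me so I can slide the kit in: the gate's bolt sags behind a bent-up keeper, so raise the bolt by its orange tab to clear the lip while you draw it back fully, without forcing it, and swing the gate open towards you about 25 degrees. The gate is sprung and shuts by itself, so finish while still holding it still at that opening, with the bolt drawn; leave everything else on the bench where it is.

Things in the scene. Friction and masses are not known exactly. Their poses are not given: they have to be found in the camera images.
- blue_bush: blue ring (loose): outside diameter 40 mm, bore 28 mm, 40 mm tall, 0.12 kg, standing on the bench; origin at the centre of its underside, z up
- red_bush: red ring (loose): outside diameter 56 mm, bore 40 mm, 40 mm tall, 0.20 kg, standing on the bench; origin at the centre of its underside, z up
- kit_tray: heavy aluminium plate (loose, 2 kg), 90 mm in its x by 180 mm in its y by 12 mm thick, with two upright posts; origin at the centre of its underside
- blue_post (a point): foot of the blue post, on its axis at the plate's upper face (42 mm along the tray's +y, 12 mm above the bench); the post is 20 mm in diameter, 44 mm tall, tapered in its last 8 mm; axes as the tray's
- red_post (a point): foot of the red post, on its axis at the plate's upper face (42 mm along the tray's -y, 12 mm above the bench); the post is 32 mm in diameter, 44 mm tall, tapered in its last 8 mm; axes as the tray's
- cage: blue-framed open-topped wire cage fixed to the bench, 220 mm deep (its x) by 360 mm wide (its y) by 150 mm high; origin at the centre of its underside; its front, with the red gate, faces its -x, towards the robot. The gate in the front is 250 mm wide, 150 mm high, hinged at the left as the robot sees it (cage +y)
- gate_hinge (a point): point on the gate's upright hinge axis, 120 mm above the bench, at x = -110, y = +165 mm in the cage frame; its axes are the gate's: y along the gate from its free edge to the hinge, x out of its back into the cage. They agree with the cage's axes when shut
- gate (a joint): gate angle, rad: 0 shut, grows to 1.2 as the gate swings open towards the robot (clockwise seen from above). A spring shuts it, 0.5 to 0.7 N m (about 4 to 5 N at the orange tab). While the bolt's nose is in the keeper it opens only about 3 mm at the bolt
- bolt_run (a joint): how far the bolt is drawn back along the gate towards the hinge (gate +y), m: 0 to 0.004 at the start, 0.055 fully back. Rubs with about 1.2 N and stays where it is left along its run. The gate is free from about 0.036 on. Between about 0.006 and 0.031 the hooked nose has to be above the keeper's lip
- bolt_lift (a joint): how far the bolt is raised in its slotted worn guides, m: 0 sagging (it drops back by its own weight, 0.31 kg), 0.020 at the top of the slots. It must be raised at least 0.013 for its nose to pass over the lip
- bolt_grip (a point): the place to grip the bolt: in the middle of its upright orange tab, 15 mm below the tab's top; the tab is 14 mm thick along the gate's y, 24 mm in the gate's x, and rises from the rod to 70 mm above the rod's axis (190 mm above the bench while sagging). The tab's clear upper part stands 35 mm in front of the gate; the guide loops beside it, at gate y -243 and -75 mm, end 34 mm above the sagging rod's axis. The tab starts at gate y -195 mm. Axes as the gate's
- bolt: the sliding bolt: steel rod 12 mm in diameter, 235 mm long, along the gate's y, axis 35 mm in front of the gate and 120 mm above the bench while sagging, with the orange tab; its nose, at gate y -294 mm, hooks down 20 mm below the axis. Origin on the rod's axis under the tab; axes as the gate's
- keeper: yellow bent keeper on the cage's fixed front, in which the bolt's nose lies: front cheek 57 mm high, open at the top and towards the gate above a bent-up lip. Origin on the sagging bolt's axis, at x = -145, y = -115, z = 120 mm in the cage frame
- keeper_lip (a point): top edge of the keeper's bent-up lip, 7 to 8 mm thick, whose top is 7.5 mm below the axis of the sagging bolt
- grey_bush: a bare steel bush of another size, outside diameter 48 mm, 40 mm tall, not part of the kit: leave alone; origin at the centre of its underside
- oil_bottle: yellow bottle 60 mm wide, 130 mm tall: leave alone; origin at the centre of its underside
- wrench: wrench lying on the bench: leave alone
- screwdriver: screwdriver lying on the bench: leave alone
- piston: aluminium piston 86 mm wide, 60 mm tall: leave alone; origin at the centre of its underside

How it is judged:
On the way, in this order (a step that is already met when the one before it is completed fails the run):
1. the blue bush is seated on the blue post and the red bush on the red post, both let go, with the bolt still shut (horizontal distance between blue_bush and blue_post below 0.007 m and z of blue_bush in the frame of blue_post below 0.004 m and angle between each of blue_bush, red_bush's own z axis and vertical below 0.1 rad and horizontal distance between red_bush and red_post below 0.007 m and z of red_bush in the frame of red_post below 0.004 m and contact force between the fingers and blue_bush below 0.1 N and contact force between the fingers and red_bush below 0.1 N and value of joint bolt_run below 0.012 m), for 0.2 s.
2. the bolt's nose passes over the keeper's lip, raised (value of joint bolt_lift above 0.01 m and value of joint bolt_run between 0.013 and 0.029 m).
3. the bolt is drawn clear of the keeper (value of joint bolt_run above 0.036 m), for 0.1 s.
At the end, for the whole second after the job is handed in: fingers still holding gate or bolt (1 N or more), gate still at 0.30 to 0.60 rad, bolt drawn 36 mm or more; blue bush on blue post and red bush on red post, each within 7 mm of the axis, within 4 mm of the plate and 0.1 rad of upright (value of joint gate between 0.3 and 0.6 rad and velocity of joint gate between -0.05 and 0.05 rad/s and value of joint bolt_run above 0.036 m and contact force between the fingers and cage above 1 N and horizontal distance between blue_bush and blue_post below 0.007 m and z of blue_bush in the frame of blue_post below 0.004 m and angle between each of blue_bush, red_bush's own z axis and vertical below 0.1 rad and horizontal distance between red_bush and red_post below 0.007 m and z of red_bush in the frame of red_post below 0.004 m); the arm keeps its last pose, push and grip.
It fails at once if the bolt is forced against the keeper (over 60 N) (contact force between bolt and keeper above 60 N).
It fails at once if a bystander is moved more than 30 mm (distance of any of grey_bush, oil_bottle, wrench, screwdriver, piston from where it was at the start of the episode above 0.03 m).
It fails at once if the kit tray is shoved more than 40 mm (distance of kit_tray from where it was at the start of the episode above 0.04 m).
It also fails if it takes over 64 s, if anything falls off the work surface, if the arm or the gripper's body presses on something with over 40 N, if the wrist force passes 120 N, or if a joint passes its speed limit or range.

## Working session

There is one attempt and no reset: what is moved stays moved. The work goes in short steps, Python scripts to look and compute and a tool call to move; the robot and the scene stay as the last step left them, time stands still between calls to the robot, and variables do not carry over. Pictures are saved under pics/ and viewed, at most 10 in all, crops included, and the job is handed in when it is done.

Besides the shell and the picture viewer there is one more tool, called after "Request:" by a JSON object that holds its "method" and its "body". drive_tool: Moves the arm, as the interface text tells. Its arguments: {"type":"object","properties":{"increments":{"type":"array","items":{"type":"object","properties":{"dp":{"type":"array","items":{"type":"number"}},"twist":{"type":"array","items":{"type":"number"}},"claw":{"type":"number"}}}}},"required":["increments"]}

```bash
mkdir -p pics; cat > h.py <<'E'
import numpy as np, cv2
from bench import ctrl
from scipy.spatial.transform import Rotation as Ro
def cam(name):
    s=ctrl.state(); p=ctrl.get_image(name)
    if name=='wrist':
        T=np.eye(4);T[:3,:3]=Ro.from_euler('xyz',s['orientation']).as_matrix();T[:3,3]=s['ee_pos']
        p['E']=T@p['hand_eye']
    else: p['E']=p['extrinsics']
    return p
def save(p,fn): cv2.imwrite('pics/'+fn,p['img'][:,:,::-1])
def ray(p,uv):
    d=np.linalg.inv(p['camera_matrix'])@[uv[0],uv[1],1]; return p['E'][:3,3],p['E'][:3,:3]@d
def atz(p,uv,z):
    o,d=ray(p,uv); return o+d*(z-o[2])/d[2]
def proj(p,X):
    c=np.linalg.inv(p['E'])@np.r_[X,1]; u=p['camera_matrix']@c[:3]; return u[:2]/u[2]
def tri(prs):
    A=np.zeros((3,3));b=np.zeros(3)
    for p,uv in prs:
        o,d=ray(p,uv);d=d/np.linalg.norm(d);M=np.eye(3)-np.outer(d,d);A+=M;b+=M@o
    return np.linalg.solve(A,b)
E
python3 - <<'E'
from h import *
print(ctrl.grip_depth,ctrl.state())
a=cam('scene');b=cam('side');save(a,'a.png');save(b,'b.png')
print(a['E'].round(3).tolist(),b['E'].round(3).tolist())
np.set_printoptions(precision=3,suppress=True)
for n in ['blue_bush','red_bush','kit_tray','blue_post','red_post','cage','gate_hinge','bolt_grip','keeper','grey_bush','oil_bottle','piston','wrench','screwdriver']:
    ra=ctrl.spot_in(n,a)[:1];rb=ctrl.spot_in(n,b)[:1]
    print(n,[(np.array(r['uv']).round(),round(r['score'],2)) for r in ra+rb], tri([(a,ra[0]['uv']),(b,rb[0]['uv'])]) if ra and rb else '')
E
```

```text
0.0188 {'clock': 0.0, 'q': array([ 1.08700812e+00,  3.42717511e-01,  1.52500402e+00,  1.62047473e-05,
        1.27541155e+00, -1.45966552e-01]), 'qvel': array([-0.00092554,  0.00056439, -0.00120867, -0.00046848, -0.00107771,
       -0.00148924]), 'joint_torque': array([ 8.03439689e-04, -4.31249177e+01, -2.44221961e+01,  7.18295923e-02,
        5.57357760e-02, -1.44264586e-04]), 'ee_pos': array([0.17374289, 0.49492952, 0.18955225]), 'orientation': array([-3.14007086e+00, -2.39384240e-04,  2.80376609e+00]), 'wrist_force': array([-0.00971333, -0.02331263, -0.37664682]), 'ft_torque': array([ 0.01612704, -0.01564188,  0.04641796]), 'gripper_force': 0.0, 'grip_width': 0.9976145491078185}
[[0.252, 0.82, -0.514, 1.164], [0.968, -0.213, 0.135, -0.128], [0.001, -0.532, -0.847, 1.131], [0.0, 0.0, 0.0, 1.0]] [[0.86, -0.291, 0.419, -0.083], [-0.509, -0.511, 0.693, -0.973], [0.012, -0.809, -0.588, 1.005], [0.0, 0.0, 0.0, 1.0]]
blue_bush [(array([333., 190.]), 0.69), (array([346., 290.]), 0.58)] [ 0.601 -0.025  0.018]
red_bush [(array([134., 224.]), 0.6), (array([325., 319.]), 0.66)] [ 0.443 -0.392
[... 379 characters left out ...]
array([344., 202.]), 0.97), (array([259., 186.]), 0.77)] [0.567 0.242 0.111]
bolt_grip [(array([334., 193.]), 0.93), (array([265., 184.]), 0.51)] [0.564 0.202 0.152]
keeper [(array([302., 206.]), 0.47), (array([285., 202.]), 0.76)] [0.582 0.094 0.131]
grey_bush [(array([220., 277.]), 0.51), (array([344., 248.]), 0.49)] [ 0.691 -0.17   0.038]
oil_bottle [(array([331., 190.]), 0.57), (array([332., 221.]), 0.91)] [0.657 0.047 0.161]
piston [(array([429., 152.]), 0.61), (array([199., 174.]), 0.6)] [0.416 0.605 0.037]
wrench [(array([136., 221.]), 0.56), (array([227., 232.]), 0.61)] [ 0.38  -0.248  0.212]
screwdriver [(array([ 91., 243.]), 0.68), (array([357., 351.]), 0.7)] [ 0.466 -0.525  0.007]
```

View pics/a.png

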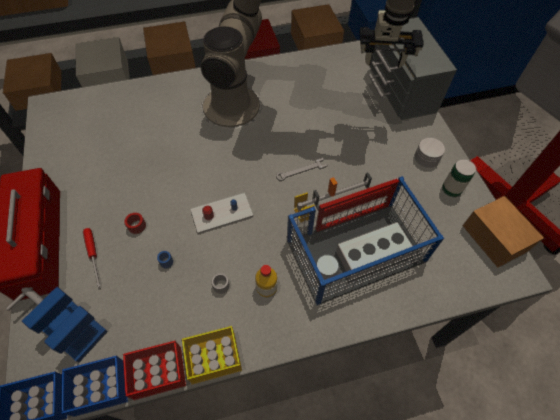

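View pics/b.png

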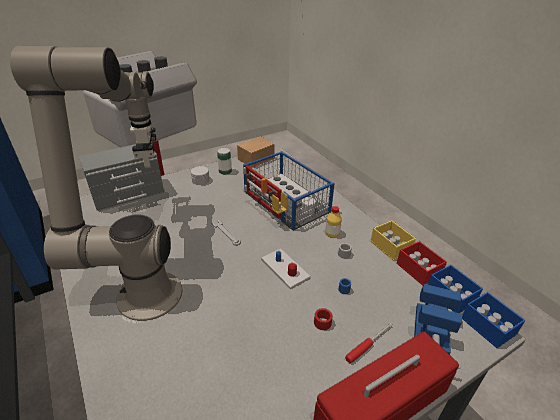

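The scene picture shows the blue bush at (165,259), the red bush at (134,222), the tray at (222,213) with its red post (208,211) and blue post (234,204), and the orange tab at (333,186). In the side picture they sit at (345,286), (323,319), (285,267) with posts at (292,269) and (278,256). The spotted `blue_bush` in the scene picture was wrong, so I'm using my own pixels.

```bash
python3 - <<'E'
from h import *
np.set_printoptions(precision=3,suppress=True)
a=cam('scene');b=cam('side')
for n,ua,ub,z in [('bb',(165,259),(345,286),.02),('rb',(134,222),(323,319),.02),('redpost',(208,211),(292,269),.04),('bluepost',(234,204),(278,256),.04),('tab',(333,186),(265,184),.17)]:
    print(n,tri([(a,ua),(b,ub)]),atz(a,ua,z),atz(b,ub,z))
m=ctrl.silhouettes('kit_tray',a)[0]['region']; 
ys,xs=np.nonzero(m); P=np.array([atz(a,(x,y),.012)[:2] for x,y in zip(xs,ys)])
r=cv2.minAreaRect(P.astype(np.float32)*1000);print('tray',r)
m=ctrl.silhouettes('kit_tray',b)[0]['region']; 
ys,xs=np.nonzero(m); P=np.array([atz(b,(x,y),.012)[:2] for x,y in zip(xs,ys)])
r=cv2.minAreaRect(P.astype(np.float32)*1000);print('tray',r)
for p,nm in((a,'scene'),(b,'side')):
    m=ctrl.silhouettes('blue_bush',p); print([(q['uv'],q['score']) for q in m][:3])
print(ctrl.get_image('wrist')['hand_eye'])
c=cv2.resize(a['img'][150:310,250:450],None,fx=4,fy=4,interpolation=cv2.INTER_CUBIC)[:600]
d=cv2.resize(b['img'][140:230,230:345],None,fx=5,fy=5,interpolation=cv2.INTER_CUBIC)
cv2.imwrite('pics/c.png',c[:,:,::-1]);cv2.imwrite('pics/d.png',d[:,:,::-1])
E
```

```text
bb [ 0.585 -0.315  0.021] [ 0.584 -0.314  0.02 ] [ 0.587 -0.315  0.02 ]
rb [ 0.437 -0.391  0.024] [ 0.434 -0.392  0.02 ] [ 0.44  -0.389  0.02 ]
redpost [ 0.463 -0.165  0.035] [ 0.465 -0.164  0.04 ] [ 0.461 -0.171  0.04 ]
bluepost [ 0.456 -0.081  0.032] [ 0.46  -0.081  0.04 ] [ 0.452 -0.089  0.04 ]
tab [0.555 0.195 0.165] [0.556 0.196 0.17 ] [0.551 0.185 0.17 ]
tray ((461.6075439453125, 233.08279418945312), (69.8318099975586, 253.1334228515625), 9.276071548461914)
tray ((651.1104125976562, 402.327880859375), (151.98353576660156, 52.74413299560547), 60.75887680053711)
[([164.2, 260.4], 0.69)]
[([347.2, 286.7], 0.65)]
[[ 0.001 -0.968 -0.252  0.067]
 [ 1.     0.001  0.     0.001]
 [-0.    -0.252  0.968 -0.196]
 [ 0.     0.     0.     1.   ]]
```

View pics/c.png

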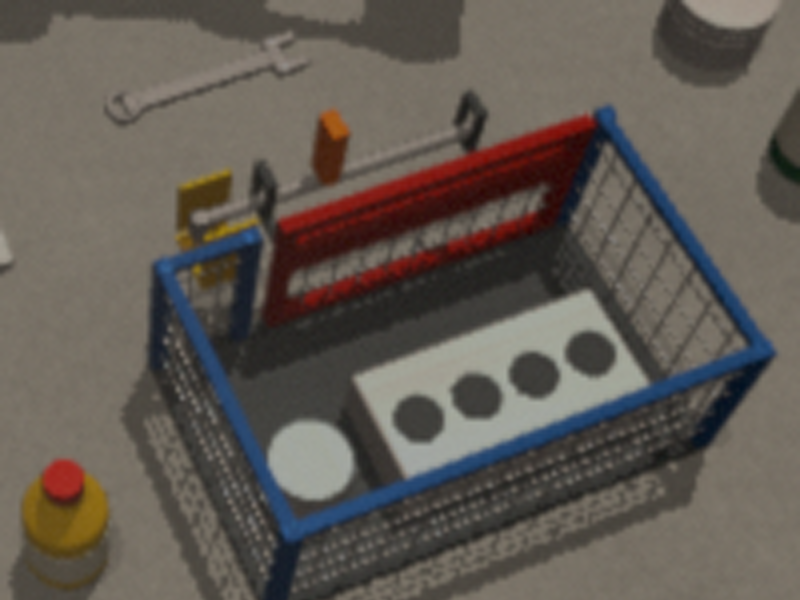

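The crop shows the orange tab upright, its top near (330,125). The rod runs to the keeper at left, and the gate is red. Next I turn the tool to yaw 90° and fly over the tray.

Request:
{"method": "drive_tool", "body": {"increments": [{"dp":[0,0,0],"twist":[0,0,0.1233],"claw":-1},{"dp":[0,0,0],"twist":[0,0,0.1233],"claw":-1},{"dp":[0,0,0],"twist":[0,0,0.1233],"claw":-1},{"dp":[0,0,0],"twist":[0,0,0.1233],"claw":-1},{"dp":[0,0,0],"twist":[0,0,0.1233],"claw":-1},{"dp":[0,0,0],"twist":[0,0,0.1233],"claw":-1},{"dp":[0,0,0],"twist":[0,0,0.1233],"claw":-1},{"dp":[0,0,0],"twist":[0,0,0.1233],"claw":-1}]}}

```text
clock: 2.52
ee_pos: [0.174, 0.4954, 0.1902]
orientation: [3.142, -0.0, 1.811]
wrist_force: [0.1, 0.3, 0.3]
grip_width: 1.002
gripper_force: 0.0
```

Request:
{"method": "drive_tool", "body": {"increments": [{"dp":[0,0,0],"twist":[0,0,0.1233],"claw":-1},{"dp":[0,0,0],"twist":[0,0,0.1233],"claw":-1},{"dp":[-3.4,1.6,0],"twist":[0,0,0],"claw":-1},{"dp":[-3.4,1.6,0],"twist":[0,0,0],"claw":-1},{"dp":[-3.4,1.6,0],"twist":[0,0,0],"claw":-1},{"dp":[-3.4,1.6,0],"twist":[0,0,0],"claw":-1},{"dp":[-3.4,1.6,0],"twist":[0,0,0],"claw":-1},{"dp":[-3.4,1.6,0],"twist":[0,0,0],"claw":-1}]}}

```text
clock: 3.18
ee_pos: [0.2703, 0.2898, 0.1904]
orientation: [3.141, -0.0, 1.571]
wrist_force: [1.6, 0.2, 0.3]
grip_width: 1.002
gripper_force: 0.0
```

Request:
{"method": "drive_tool", "body": {"increments": [{"dp":[-3.4,1.6,0],"twist":[0,0,0],"claw":-1},{"dp":[-3.4,1.6,0],"twist":[0,0,0],"claw":-1},{"dp":[-3.4,1.6,0],"twist":[0,0,0],"claw":-1},{"dp":[-3.4,1.6,0],"twist":[0,0,0],"claw":-1},{"dp":[-3.4,1.6,0],"twist":[0,0,0],"claw":-1},{"dp":[-3.4,1.6,0],"twist":[0,0,0],"claw":-1},{"dp":[-3.4,1.6,0],"twist":[0,0,0],"claw":-1},{"dp":[-3.4,1.6,0],"twist":[0,0,0],"claw":-1}]}}

```text
clock: 3.85
ee_pos: [0.3985, 0.0174, 0.1905]
orientation: [3.141, -0.0, 1.57]
wrist_force: [1.0, 1.0, 0.3]
grip_width: 1.005
gripper_force: 0.0
```

Request:
{"method": "drive_tool", "body": {"increments": [{"dp":[-3.4,1.6,0],"twist":[0,0,0],"claw":-1},{"dp":[-3.4,1.6,0],"twist":[0,0,0],"claw":-1},{"dp":[0,0,0],"twist":[0,0,0],"claw":-1},{"dp":[0,0,0],"twist":[0,0,0],"claw":-1}]}}

```text
clock: 4.18
ee_pos: [0.4302, -0.0501, 0.1899]
orientation: [-3.141, -0.0, 1.567]
wrist_force: [0.1, 1.9, -0.4]
grip_width: 0.998
gripper_force: 0.0
```

```bash
python3 - <<'E'
from h import *
np.set_printoptions(precision=4,suppress=True)
w=cam('wrist');save(w,'w1.png')
print(ctrl.state()['ee_pos'],ctrl.state()['orientation'],ctrl.state()['q'])
hsv=cv2.cvtColor(w['img'],cv2.COLOR_RGB2HSV)
for n,lo,hi in(('red',(170,120,40),(180,255,255)),('red0',(0,150,40),(5,255,255)),('blue',(100,110,30),(125,255,255))):
    m=cv2.inRange(hsv,lo,hi);k,l,s,c=cv2.connectedComponentsWithStats(m)
    for i in range(1,k):
        if s[i,4]>150: print(n,s[i],c[i],atz(w,c[i],.035))
for n in('blue_post','red_post','kit_tray'): print(n,[(r['uv'],r['score']) for r in ctrl.spot_in(n,w)][:2])
print([proj(w,x) for x in([.463,-.165,.056],[.456,-.081,.056])])
E
```

```text
[ 0.4297 -0.0488  0.1899] [-3.1407 -0.0007  1.569 ] [-0.2911  0.1727  1.7576  0.0005  1.2123 -0.2895]
blue [ 454   40  106   42 1780] [510.7404  61.9994] [0.6441 0.067  0.035 ]
blue [295 205  21  27 430] [304.3744 218.4744] [ 0.4593 -0.0797  0.035 ]
blue_post [([302.5, 226.7], 0.8)]
red_post [([304.2, 225.4], 0.89)]
kit_tray [([301.4, 227.2], 0.76), ([547.5, 178.4], 0.6)]
[array([308.1947, 305.3216]), array([302.5228, 225.7172])]
```

View pics/w1.png

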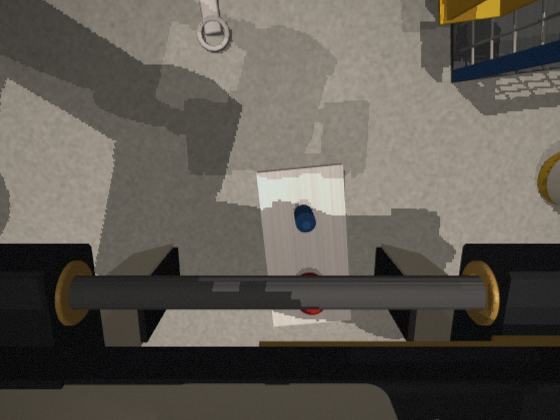

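The wrist picture shows the tray with upper corners (257,173) and (343,165) and lower corners (272,327) and (350,320). The blue post is at (305,218) and the red post, half hidden, at (312,305). Next: tray fit, then on to the blue bush.

```bash
python3 - <<'E'
from h import *
np.set_printoptions(precision=4,suppress=True)
w=cam('wrist')
C=np.array([atz(w,u,.012)[:2] for u in((257,173),(343,165),(350,325),(272,327))]);print(C)
print(np.linalg.norm(np.roll(C,-1,0)-C,axis=1))
g=cv2.cvtColor(w['img'],cv2.COLOR_RGB2GRAY)
m=ctrl.silhouettes('kit_tray',w)[0]['region']; print(m.sum())
from scipy.optimize import minimize
# fit tray rectangle from top corners & side edges
yaw=np.arctan2(*(C[1]-C[0])[::-1]);yl=np.arctan2(*(C[0]-C[3])[::-1])-np.pi/2
print('yaw',yaw,yl)
y=(yaw*90+yl*150)/240;X=np.array([np.cos(y),np.sin(y)]);Y=np.array([-X[1],X[0]])
c=(C[0]+C[1])/2-.09*Y; print('c',c,'blue',c+.042*Y,'red',c-.042*Y,'yaw',y)
print('post z .056/.034', atz(w,(306,222),.056),atz(w,(304.4,218.5),.034))
print(proj(w,ctrl.state()['ee_pos']))
E
```

```text
[[ 0.4103 -0.0344]
 [ 0.4995 -0.0259]
 [ 0.5166 -0.2121]
 [ 0.4257 -0.2149]]
[0.0896 0.1871 0.0909 0.1812]
10214
yaw 0.09516383821420686 0.08538427680761496
c [ 0.4629 -0.1198] blue [ 0.4591 -0.0779] red [ 0.4666 -0.1616] yaw 0.08905161233508692
post z .056/.034 [ 0.4587 -0.0747  0.056 ] [ 0.4589 -0.0773  0.034 ]
[275.1269 241.4405]
```

Request:
{"method": "drive_tool", "body": {"increments": [{"dp":[-3.2,1.9,0.6],"twist":[0,0,0],"claw":-1},{"dp":[-3.2,1.9,0.6],"twist":[0,0,0],"claw":-1},{"dp":[-3.2,1.9,0.6],"twist":[0,0,0],"claw":-1},{"dp":[-3.2,1.9,0.6],"twist":[0,0,0],"claw":-1},{"dp":[-3.2,1.9,0.6],"twist":[0,0,0],"claw":-1},{"dp":[-3.2,1.9,0.6],"twist":[0,0,0],"claw":-1},{"dp":[-3.2,1.9,0.6],"twist":[0,0,0],"claw":-1},{"dp":[-3.2,1.9,0.6],"twist":[0,0,0],"claw":-1}]}}

```text
clock: 5.15
ee_pos: [0.583, -0.3051, 0.142]
orientation: [3.141, -0.0, 1.572]
wrist_force: [0.8, 0.3, -0.4]
grip_width: 1.0
gripper_force: 0.0
```

Request:
{"method": "drive_tool", "body": {"increments": [{"dp":[0,0,0],"twist":[0,0,0],"claw":-1},{"dp":[0,0,0],"twist":[0,0,0],"claw":-1},{"dp":[0,0,0],"twist":[0,0,0],"claw":-1}]}}

```text
clock: 5.4
ee_pos: [0.5819, -0.3034, 0.1419]
orientation: [-3.141, -0.001, 1.572]
wrist_force: [-0.8, 0.6, -0.5]
grip_width: 0.999
gripper_force: 0.0
```

```bash
cat > bush.py <<'E'
from h import *
import sys
np.set_printoptions(precision=4,suppress=True)
n=sys.argv[1];w=cam('wrist');save(w,sys.argv[2]);s=ctrl.state();print(s['ee_pos'],s['orientation'])
for r in ctrl.silhouettes(n,w)[:2]:
    m=r['region'];ys,xs=np.nonzero(m);print(r['score'],xs.min(),xs.max(),ys.min(),ys.max(),r['uv'],'at z.02',atz(w,r['uv'],.02),'topz .04: left/right',atz(w,(xs.min(),r['uv'][1]),.04),atz(w,(xs.max(),r['uv'][1]),.04))
print('tcp px',proj(w,s['ee_pos']))
E
python3 bush.py blue_bush w2.png
```

```text
[ 0.5819 -0.3031  0.1426] [-3.1415 -0.0005  1.5721]
0.71 259 304 180 232 [278.0, 214.8] at z.02 [ 0.5843 -0.3202  0.02  ] topz .04: left/right [ 0.568  -0.3148  0.04  ] [ 0.6064 -0.3148  0.04  ]
tcp px [274.863  241.2547]
```

View pics/w2.png

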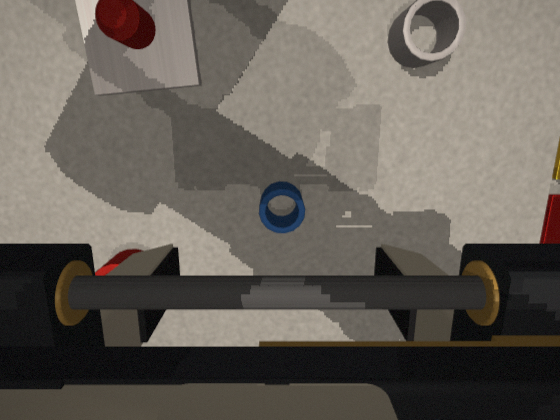

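The blue bush's rim is centred near (281,209), so it lies at about (0.587, -0.312). Descending on it.

Request:
{"method": "drive_tool", "body": {"increments": [{"dp":[-0.9,0.45,0.5],"twist":[0,0,0],"claw":-1},{"dp":[0,0,3.0],"twist":[0,0,0],"claw":-1},{"dp":[0,0,3.0],"twist":[0,0,0],"claw":-1},{"dp":[0,0,3.0],"twist":[0,0,0],"claw":-1},{"dp":[0,0,2.5],"twist":[0,0,0],"claw":-1},{"dp":[0,0,1.2],"twist":[0,0,0],"claw":-1},{"dp":[0,0,0],"twist":[0,0,0],"claw":-1},{"dp":[0,0,0],"twist":[0,0,0],"claw":-0.2}]}}

```text
clock: 6.17
ee_pos: [0.5869, -0.3137, 0.0109]
orientation: [3.141, 0.0, 1.571]
wrist_force: [0.0, -1.3, 0.4]
grip_width: 0.969
gripper_force: 0.0
```

Request:
{"method": "drive_tool", "body": {"increments": [{"dp":[0,0,0],"twist":[0,0,0],"claw":1},{"dp":[0,0,0],"twist":[0,0,0],"claw":1},{"dp":[0,0,0],"twist":[0,0,0],"claw":1},{"dp":[0,0,0],"twist":[0,0,0],"claw":1},{"dp":[0,0,0],"twist":[0,0,0],"claw":1}]}}

```text
clock: 6.58
ee_pos: [0.5868, -0.3139, 0.011]
orientation: [3.141, 0.001, 1.571]
wrist_force: [1.1, 0.6, 0.3]
grip_width: 0.618
gripper_force: 0.0
```

```bash
python3 bush.py blue_bush w3.png
```

```text
[ 0.5867 -0.3138  0.0107] [3.1409 0.0004 1.5708]
0.95 236 315 200 274 [270.7, 253.2] at z.02 [ 0.5845 -0.3176  0.02  ] topz .04: left/right [ 0.5678 -0.3099  0.04  ] [ 0.6066 -0.3099  0.04  ]
tcp px [274.6296 240.9779]
```

View pics/w3.png

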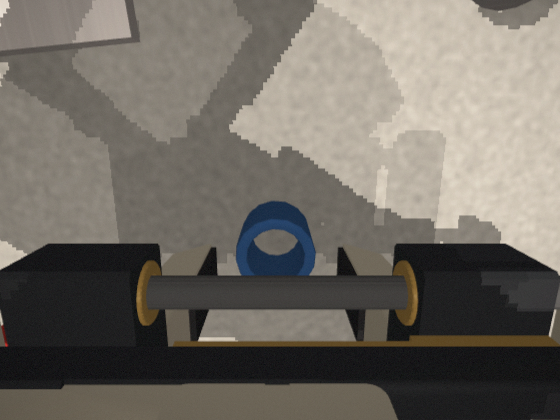

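The picture shows the bush between the pads, rim centred at (276,254) and on the closing line. Closing.

Request:
{"method": "drive_tool", "body": {"increments": [{"dp":[0.2,0,0],"twist":[0,0,0],"claw":1},{"dp":[0,0,0],"twist":[0,0,0],"claw":1},{"dp":[0,0,0],"twist":[0,0,0],"claw":1},{"dp":[0,0,0],"twist":[0,0,0],"claw":1},{"dp":[0,0,0],"twist":[0,0,0],"claw":1},{"dp":[0,0,0],"twist":[0,0,0],"claw":1}]}}

```text
clock: 7.18
ee_pos: [0.5865, -0.3116, 0.0102]
orientation: [-3.142, -0.0, 1.571]
wrist_force: [0.2, 0.1, 0.9]
grip_width: 0.092
gripper_force: 0.0
```

Request:
{"method": "drive_tool", "body": {"increments": [{"dp":[0,0,-1.0],"twist":[0,0,0],"claw":1},{"dp":[0,0,-3.0],"twist":[0,0,0],"claw":1},{"dp":[0,0,-3.0],"twist":[0,0,0],"claw":1},{"dp":[0,0,-1.0],"twist":[0,0,0],"claw":1},{"dp":[0,0,0],"twist":[0,0,0],"claw":1},{"dp":[0,0,0],"twist":[0,0,0],"claw":1}]}}

```text
clock: 7.68
ee_pos: [0.5865, -0.3117, 0.0906]
orientation: [3.141, 0.001, 1.571]
wrist_force: [-0.3, 0.7, -0.1]
grip_width: 0.002
gripper_force: 0.0
```

```bash
cat > held.py <<'E'
from h import *
import sys
np.set_printoptions(precision=4,suppress=True)
# args: colour, outer radius, bush base height above TCP z ; fit rim edges: project model outline & compare with mask
n,R,dz=sys.argv[1],float(sys.argv[2]),float(sys.argv[3])
w=cam('wrist');s=ctrl.state();m=ctrl.silhouettes(n,w)[0]['region'];
top=min(275,420);t=np.linspace(0,2*np.pi,60)
def outline(off):
    pts=[]
    for h in(0,.04):
        for a in t: pts.append(proj(w,s['ee_pos']+[off[1]+R*np.cos(a),off[0]+R*np.sin(a),dz+h]))
    im=np.zeros((420,560),np.uint8);cv2.fillConvexPoly(im,cv2.convexHull(np.array(pts).astype(np.float32)).round().astype(int),1);return im>0
rows=slice(0,273);best=[]
for a in np.arange(-.010,.0101,.001):
    for b in np.arange(-.004,.0041,.001):
        o=outline((a,b))[rows];k=m[rows];best.append(((o&k).sum()/(o|k).sum(),a,b))
print(s['ee_pos'],s['grip_width'],s['gripper_force']);print(sorted(best)[-3:],'off tool x (world y), tool y (world x)')
E
python3 held.py blue_bush .02 -.0105
```

```text
[ 0.5859 -0.3112  0.0892] 0.002693441936675658 0.0
[(np.float64(0.3517773306505701), np.float64(0.009999999999999983), np.float64(0.0)), (np.float64(0.35393163832295), np.float64(0.009999999999999983), np.float64(0.002)), (np.float64(0.3545944126556715), np.float64(0.009999999999999983), np.float64(0.001))] off tool x (world y), tool y (world x)
```

The fingers shut on nothing, so I look again.

```bash
python3 bush.py blue_bush w4.png
```

```text
[ 0.5855 -0.311   0.0883] [-3.1388 -0.002   1.5707]
0.56 250 305 183 246 [276.2, 222.9] at z.02 [ 0.5862 -0.3199  0.02  ] topz .04: left/right [ 0.5678 -0.3142  0.04  ] [ 0.6065 -0.3141  0.04  ]
tcp px [274.7193 241.1133]
```

View pics/w4.png

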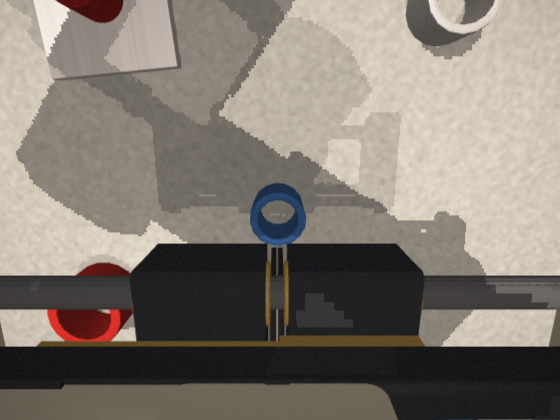

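The blue bush is untouched at (278,215), and the closed fingertips end near row 245, short of where the TCP should project. I check the fingertips against the reported TCP in the outside cameras.

```bash
python3 - <<'E'
from h import *
s=ctrl.state();e=s['ee_pos'];print(e)
out=[]
for n in('scene','side'):
    p=cam(n);im=p['img'].copy();u=proj(p,e);v=proj(p,e+[0,0,.033]);print(n,u,v)
    x,y=u.round().astype(int);c=im[y-50:y+30,x-45:x+45];c=cv2.resize(c,None,fx=4.4,fy=4.4,interpolation=cv2.INTER_CUBIC)
    for q,col in((u,(255,0,255)),(v,(0,255,0))):
        z=((q-[x-45,y-50]+.5)*4.4).astype(int);cv2.drawMarker(c,tuple(int(i) for i in z),col,cv2.MARKER_CROSS,14,1)
    out.append(c)
w=cam('wrist');c=cv2.resize(w['img'][180:350,200:360],(372,352),interpolation=cv2.INTER_CUBIC)
a=np.hstack(out);cv2.imwrite('pics/t.png',a[:,:,::-1]);print(a.shape)
E
```

```text
[ 0.58559297 -0.31105287  0.08831142]
scene [160.53008651 248.9313683 ] [157.66376476 243.54274004]
side [346.36925704 271.29050989] [347.54057533 264.12531045]
(352, 792, 3)
```

View pics/t.png

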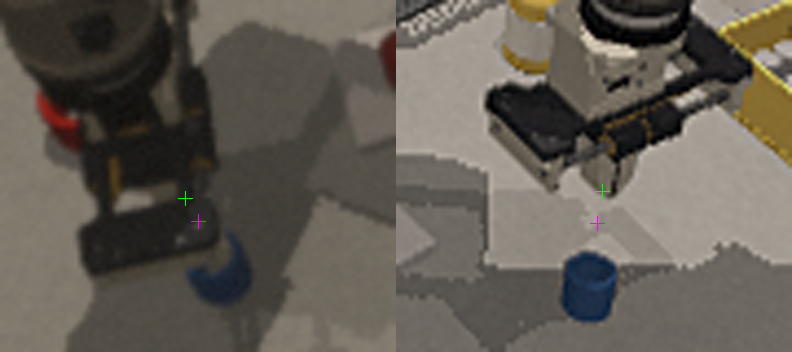

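The side view shows the closed fingertips about 30 mm above the reported TCP (magenta), near the green cross. The fingers therefore passed over the bush. I open and make a guarded descent lower.

Request:
{"method": "drive_tool", "body": {"increments": [{"dp":[-0.1,0.1,0],"twist":[0,0,0],"claw":-1},{"dp":[0,0,0],"twist":[0,0,0],"claw":-1},{"dp":[0,0,0],"twist":[0,0,0],"claw":-1},{"dp":[0,0,0],"twist":[0,0,0],"claw":-1},{"dp":[0,0,0],"twist":[0,0,0],"claw":-1},{"dp":[0,0,0],"twist":[0,0,0],"claw":-1},{"dp":[0,0,0],"twist":[0,0,0],"claw":-1},{"dp":[0,0,0],"twist":[0,0,0],"claw":-1}]}}

```text
clock: 8.7
ee_pos: [0.5875, -0.3126, 0.0902]
orientation: [3.142, -0.0, 1.571]
wrist_force: [0.7, -0.5, 0.3]
grip_width: 0.538
gripper_force: 0.0
```

Request:
{"method": "drive_tool", "body": {"increments": [{"dp":[0,0,0],"twist":[0,0,0],"claw":-1},{"dp":[0,0,3],"twist":[0,0,0],"claw":-1},{"dp":[0,0,3],"twist":[0,0,0],"claw":-1},{"dp":[0,0,2],"twist":[0,0,0],"claw":-1},{"dp":[0,0,0.5],"twist":[0,0,0],"claw":-1},{"dp":[0,0,0.4],"twist":[0,0,0],"claw":-1},{"dp":[0,0,0.3],"twist":[0,0,0],"claw":-1},{"dp":[0,0,0],"twist":[0,0,0],"claw":-1}]}}

```text
clock: 9.37
ee_pos: [0.5881, -0.313, -0.0009]
orientation: [3.14, 0.001, 1.571]
wrist_force: [-0.7, -0.3, -0.2]
grip_width: 1.001
gripper_force: 0.0
```

Request:
{"method": "drive_tool", "body": {"increments": [{"dp":[0,0,0.4],"twist":[0,0,0],"claw":-1},{"dp":[0,0,0.3],"twist":[0,0,0],"claw":-1},{"dp":[0,0,0],"twist":[0,0,0],"claw":-1}]}}

```text
clock: 9.62
ee_pos: [0.5875, -0.3126, -0.0088]
orientation: [3.141, -0.0, 1.571]
wrist_force: [0.6, 0.2, 0.2]
grip_width: 1.001
gripper_force: 0.0
```

No contact below z = 0, so the fingers are confirmed to be about 30 mm short. One more centimetre, then close.

Request:
{"method": "drive_tool", "body": {"increments": [{"dp":[0,0,0.4],"twist":[0,0,0],"claw":-1},{"dp":[0,0,0.4],"twist":[0,0,0],"claw":1},{"dp":[0,0,0.2],"twist":[0,0,0],"claw":1},{"dp":[0,0,0],"twist":[0,0,0],"claw":1},{"dp":[0,0,0],"twist":[0,0,0],"claw":1},{"dp":[0,0,0],"twist":[0,0,0],"claw":1},{"dp":[0,0,0],"twist":[0,0,0],"claw":1},{"dp":[0,0,0],"twist":[0,0,0],"claw":1}]}}

```text
clock: 10.28
ee_pos: [0.5876, -0.3127, -0.0187]
orientation: [3.141, 0.0, 1.571]
wrist_force: [-0.2, -0.3, 0.8]
grip_width: 0.544
gripper_force: 0.0
```

Request:
{"method": "drive_tool", "body": {"increments": [{"dp":[0,0,0],"twist":[0,0,0],"claw":1},{"dp":[0,0,0],"twist":[0,0,0],"claw":1},{"dp":[0,0,0],"twist":[0,0,0],"claw":1}]}}

```text
clock: 10.53
ee_pos: [0.5874, -0.3127, -0.0187]
orientation: [-3.142, -0.0, 1.571]
wrist_force: [-0.0, 0.9, 1.1]
grip_width: 0.435
gripper_force: 30.0
```

Held: opening 40 mm, 30 N. Lifting, then measuring how it sits in the grip.

Request:
{"method": "drive_tool", "body": {"increments": [{"dp":[0,0,-1],"twist":[0,0,0],"claw":1},{"dp":[0,0,-3],"twist":[0,0,0],"claw":1},{"dp":[0,0,-3],"twist":[0,0,0],"claw":1},{"dp":[0,0,-2],"twist":[0,0,0],"claw":1},{"dp":[3.0,-1.6,0],"twist":[0,0,0],"claw":1},{"dp":[3.0,-1.6,0],"twist":[0,0,0],"claw":1},{"dp":[3.0,-1.6,0],"twist":[0,0,0],"claw":1},{"dp":[3.0,-1.6,0],"twist":[0,0,0],"claw":1}]}}

```text
clock: 11.2
ee_pos: [0.5226, -0.1915, 0.0719]
orientation: [3.141, 0.0, 1.57]
wrist_force: [0.4, 0.2, -1.3]
grip_width: 0.435
gripper_force: 30.0
```

Request:
{"method": "drive_tool", "body": {"increments": [{"dp":[3.0,-1.6,0],"twist":[0,0,0],"claw":1},{"dp":[3.0,-1.6,0],"twist":[0,0,0],"claw":1},{"dp":[0,0,0],"twist":[0,0,0],"claw":1},{"dp":[0,0,0],"twist":[0,0,0],"claw":1},{"dp":[0,0,0],"twist":[0,0,0],"claw":1}]}}

```text
clock: 11.62
ee_pos: [0.4925, -0.1332, 0.0721]
orientation: [3.139, 0.001, 1.571]
wrist_force: [0.3, -0.8, -1.9]
grip_width: 0.43
gripper_force: 30.0
```

```bash
python3 held.py blue_bush .02 .0187; python3 - <<'E'
from h import *
np.set_printoptions(precision=4,suppress=True)
w=cam('wrist')
# blobs by hue
hsv=cv2.cvtColor(w['img'],cv2.COLOR_RGB2HSV)
m=cv2.inRange(hsv,(100,110,30),(125,255,255));k,l,s,c=cv2.connectedComponentsWithStats(m)
for i in range(1,k):
    if s[i,4]>100: print(s[i],c[i],atz(w,c[i],.034))
print(proj(w,[.459,-.078,.056]),proj(w,[.459,-.078,.012]))
save(w,'w5.png')
E
```

```text
[ 0.4926 -0.1336  0.0718] 0.43052748324353923 29.99956152169034
[(np.float64(0.7793788819875777), np.float64(-8.673617379884035e-18), np.float64(0.0)), (np.float64(0.7888319921970252), np.float64(0.0009999999999999905), np.float64(0.001)), (np.float64(0.7936388680190333), np.float64(-8.673617379884035e-18), np.float64(0.001))] off tool x (world y), tool y (world x)
[203 126  38  34 996] [221.0422 141.4749] [ 0.4583 -0.0799  0.034 ]
[ 230  217   93   59 3259] [276.1151 246.2197] [ 0.4932 -0.1504  0.034 ]
[240 310  74  18 924] [276.6385 316.7045] [ 0.4936 -0.2043  0.034 ]
[216.555  140.5234] [226.6044 136.7329]
```

View pics/w5.png

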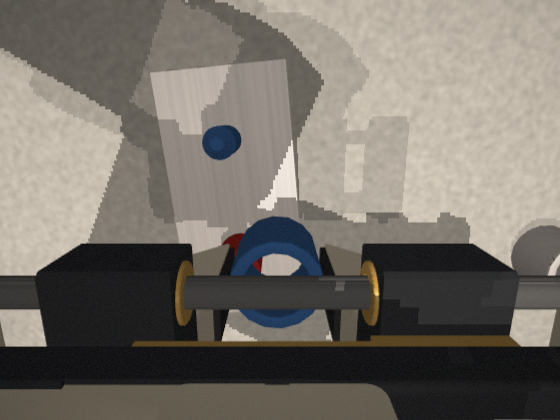

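The bush is held centred on the tool, rim at (277,275), and the blue post shows at (221,141), about (0.459, -0.079). Moving over it and lowering.

Request:
{"method": "drive_tool", "body": {"increments": [{"dp":[2.75,-1.7,0],"twist":[0,0,0],"claw":1},{"dp":[2.7,-1.7,0],"twist":[0,0,0],"claw":1},{"dp":[0,0,0],"twist":[0,0,0],"claw":1},{"dp":[0,0,0],"twist":[0,0,0],"claw":1},{"dp":[0,0,2],"twist":[0,0,0],"claw":1},{"dp":[0,0,1],"twist":[0,0,0],"claw":1},{"dp":[0,0,0.5],"twist":[0,0,0],"claw":1},{"dp":[0,0,0.5],"twist":[0,0,0],"claw":1}]}}

```text
clock: 12.43
ee_pos: [0.4583, -0.0792, 0.0308]
orientation: [3.141, 0.0, 1.57]
wrist_force: [-0.4, 1.0, -0.8]
grip_width: 0.433
gripper_force: 30.0
```

Request:
{"method": "drive_tool", "body": {"increments": [{"dp":[0,0,0.5],"twist":[0,0,0],"claw":1},{"dp":[0,0,0.3],"twist":[0,0,0],"claw":1},{"dp":[0,0,0],"twist":[0,0,0],"claw":1}]}}

```text
clock: 12.68
ee_pos: [0.4575, -0.0783, 0.0228]
orientation: [-3.141, -0.0, 1.57]
wrist_force: [-0.9, 0.2, -0.9]
grip_width: 0.432
gripper_force: 30.0
```

Request:
{"method": "drive_tool", "body": {"increments": [{"dp":[0,0,1],"twist":[0,0,0],"claw":1},{"dp":[0,0,1],"twist":[0,0,0],"claw":1},{"dp":[0,0,0.5],"twist":[0,0,0],"claw":1},{"dp":[0,0,0.3],"twist":[0,0,0],"claw":1},{"dp":[0,0,0.1],"twist":[0,0,0],"claw":1},{"dp":[0,0,0],"twist":[0,0,0],"claw":1}]}}

```text
clock: 13.18
ee_pos: [0.4576, -0.0782, -0.0057]
orientation: [3.141, -0.0, 1.571]
wrist_force: [-0.3, -1.0, -0.9]
grip_width: 0.433
gripper_force: 30.0
```

Request:
{"method": "drive_tool", "body": {"increments": [{"dp":[0,0,0.1],"twist":[0,0,0],"claw":-1},{"dp":[0,0,0],"twist":[0,0,0],"claw":-1},{"dp":[0,0,0],"twist":[0,0,0],"claw":-1},{"dp":[0,0,0],"twist":[0,0,0],"claw":-1},{"dp":[0,0,0],"twist":[0,0,0],"claw":-1},{"dp":[0,0,0],"twist":[0,0,0],"claw":-1},{"dp":[0,0,0],"twist":[0,0,0],"claw":-1},{"dp":[0,0,-1],"twist":[0,0,0],"claw":-1}]}}

```text
clock: 13.85
ee_pos: [0.4564, -0.0778, 0.0021]
orientation: [-3.139, -0.001, 1.571]
wrist_force: [-0.2, 0.3, -0.3]
grip_width: 0.958
gripper_force: 0.0
```

Request:
{"method": "drive_tool", "body": {"increments": [{"dp":[0,0,-3],"twist":[0,0,0],"claw":-1},{"dp":[0,0,-3],"twist":[0,0,0],"claw":-1},{"dp":[0,0,-3],"twist":[0,0,0],"claw":-1},{"dp":[-3.7,-0.2,0],"twist":[0,0,0],"claw":-1},{"dp":[-3.7,-0.2,0],"twist":[0,0,0],"claw":-1},{"dp":[-3.7,-0.2,0],"twist":[0,0,0],"claw":-1},{"dp":[-3.7,-0.2,0],"twist":[0,0,0],"claw":-1},{"dp":[-3.7,-0.2,0],"twist":[0,0,0],"claw":-1}]}}

```text
clock: 14.52
ee_pos: [0.4471, -0.2648, 0.0934]
orientation: [3.141, 0.0, 1.571]
wrist_force: [1.2, 0.3, 0.0]
grip_width: 1.001
gripper_force: 0.0
```

Request:
{"method": "drive_tool", "body": {"increments": [{"dp":[-3.7,-0.3,0],"twist":[0,0,0],"claw":-1},{"dp":[-3.7,-0.3,0],"twist":[0,0,0],"claw":-1},{"dp":[-3.7,-0.3,0],"twist":[0,0,0],"claw":-1},{"dp":[0,0,0],"twist":[0,0,0],"claw":-1},{"dp":[0,0,0],"twist":[0,0,0],"claw":-1}]}}

```text
clock: 14.93
ee_pos: [0.4377, -0.3756, 0.0926]
orientation: [-3.141, -0.001, 1.568]
wrist_force: [0.0, 1.1, 0.4]
grip_width: 1.003
gripper_force: 0.0
```

```bash
python3 - <<'E'
from h import *
np.set_printoptions(precision=4,suppress=True)
w=cam('wrist');s=ctrl.state();print(s['ee_pos'],s['q'])
save(w,'w6.png')
r=ctrl.silhouettes('red_bush',w)[0];m=r['region'];ys,xs=np.nonzero(m);print(r['score'],xs.min(),xs.max(),ys.min(),ys.max())
t=np.linspace(0,6.28,60);R=.028;b=[]
for X in np.arange(.425,.450,.0015):
  for Y in np.arange(-.405,-.378,.0015):
    pts=[proj(w,[X+R*np.cos(a),Y+R*np.sin(a),h]) for h in(0,.04) for a in t]
    im=np.zeros((420,560),np.uint8);cv2.fillConvexPoly(im,cv2.convexHull(np.array(pts,np.float32)).round().astype(int),1)
    o=im[:272]>0;k=cv2.morphologyEx(m.astype(np.uint8),cv2.MORPH_CLOSE,np.ones((31,31)))[:272]>0
    b.append(((o&k).sum()/(o|k).sum(),X,Y))
print(sorted(b)[-3:])
E
```

```text
[ 0.4379 -0.374   0.0926] [-0.8401  0.5257  1.5156  0.0004  1.1018 -0.8389]
0.55 241 317 185 267
[(np.float64(0.9395845244901848), np.float64(0.4415), np.float64(-0.3855)), (np.float64(0.940358231707317), np.float64(0.44), np.float64(-0.387)), (np.float64(0.9451766953199618), np.float64(0.4415), np.float64(-0.387))]
```

Request:
{"method": "drive_tool", "body": {"increments": [{"dp":[-1.3,0.3,0],"twist":[0,0,0],"claw":-1},{"dp":[0,0,3],"twist":[0,0,0],"claw":-1},{"dp":[0,0,3],"twist":[0,0,0],"claw":-1},{"dp":[0,0,2],"twist":[0,0,0],"claw":-1},{"dp":[0,0,1.6],"twist":[0,0,0],"claw":-1},{"dp":[0,0,1],"twist":[0,0,0],"claw":-1},{"dp":[0,0,0.5],"twist":[0,0,0],"claw":-1},{"dp":[0,0,0],"twist":[0,0,0],"claw":1}]}}

```text
clock: 15.7
ee_pos: [0.4415, -0.3859, -0.0184]
orientation: [-3.141, -0.001, 1.572]
wrist_force: [0.1, -0.8, 0.7]
grip_width: 0.964
gripper_force: 0.0
```

Request:
{"method": "drive_tool", "body": {"increments": [{"dp":[0,0,0],"twist":[0,0,0],"claw":1},{"dp":[0,0,0],"twist":[0,0,0],"claw":1},{"dp":[0,0,0],"twist":[0,0,0],"claw":1},{"dp":[0,0,0],"twist":[0,0,0],"claw":1},{"dp":[0,0,0],"twist":[0,0,0],"claw":1},{"dp":[0,0,0],"twist":[0,0,0],"claw":1},{"dp":[0,0,0],"twist":[0,0,0],"claw":1}]}}

```text
clock: 16.28
ee_pos: [0.4414, -0.3874, -0.0172]
orientation: [3.142, 0.0, 1.571]
wrist_force: [-2.2, 0.7, 5.5]
grip_width: 0.604
gripper_force: 30.0
```

Request:
{"method": "drive_tool", "body": {"increments": [{"dp":[0,0,-1],"twist":[0,0,0],"claw":1},{"dp":[0,0,-3],"twist":[0,0,0],"claw":1},{"dp":[0,0,-3],"twist":[0,0,0],"claw":1},{"dp":[0,0,-2.5],"twist":[0,0,0],"claw":1},{"dp":[3.5,0.6,0],"twist":[0,0,0],"claw":1},{"dp":[3.5,0.6,0],"twist":[0,0,0],"claw":1},{"dp":[3.5,0.6,0],"twist":[0,0,0],"claw":1},{"dp":[3.5,0.6,0],"twist":[0,0,0],"claw":1}]}}

```text
clock: 16.95
ee_pos: [0.4654, -0.2456, 0.0776]
orientation: [3.141, -0.0, 1.57]
wrist_force: [0.3, -0.2, -1.9]
grip_width: 0.609
gripper_force: 30.0
```

Request:
{"method": "drive_tool", "body": {"increments": [{"dp":[0,0,0],"twist":[0,0,0],"claw":1},{"dp":[0,0,0],"twist":[0,0,0],"claw":1},{"dp":[0,0,0],"twist":[0,0,0],"claw":1}]}}

```text
clock: 17.2
ee_pos: [0.4658, -0.2474, 0.0775]
orientation: [3.141, 0.001, 1.572]
wrist_force: [-0.3, -0.4, -2.1]
grip_width: 0.61
gripper_force: 30.0
```

```bash
python3 held.py red_bush .028 .0187; python3 - <<'E'
from h import *
np.set_printoptions(precision=4,suppress=True)
w=cam('wrist');save(w,'w7.png');s=ctrl.state()['ee_pos']
hsv=cv2.cvtColor(w['img'],cv2.COLOR_RGB2HSV)
def fit(mask,x0,R,z0,z1):
    t=np.linspace(0,6.28,60);b=[]
    for X in np.arange(x0[0]-.01,x0[0]+.0101,.001):
        for Y in np.arange(x0[1]-.01,x0[1]+.0101,.001):
            pts=[proj(w,[X+r*np.cos(a),Y+r*np.sin(a),h]) for r,h in((R[0],z0),(R[0],z1-.008 if R[1]<R[0] else z1),(R[1],z1)) for a in t]
            im=np.zeros((420,560),np.uint8);cv2.fillConvexPoly(im,cv2.convexHull(np.array(pts,np.float32)).round().astype(int),1)
            o=im>0;b.append(((o&mask).sum()/(o|mask).sum(),X,Y))
    return sorted(b)[-2:]
def big(m,near):
    k,l,st,c=cv2.connectedComponentsWithStats(m);i=l[tuple(int(v) for v in near[::-1])]
    if i==0:
        d=[np.hypot(*(c[j]-near)) if st[j,4]>150 else 1e9 for j in range(1,k)];i=1+int(np.argmin(d))
    mm=(l==i).astype(np.uint8);print(st[i],c[i]);return cv2.morphologyEx(mm,cv2.MORPH_CLOSE,np.ones((25,25)))>0
red=cv2.inRange(hsv,(0,110,25),(8,255,255))|cv2.inRange(hsv,(170,110,25),(180,255,255))
blue=cv2.inRange(hsv,(100,110,25),(125,255,255))
print('red post',fit(big(red,proj(w,[.465,-.163,.045])),(.465,-.163),(.016,.012),.012,.056))
print('blue bush',fit(big(blue,proj(w,[.459,-.060,.045])),(.459,-.078),(.02,.02),.012,.052))
E
```

```text
[ 0.4657 -0.2479  0.0774] 0.6119001662223396 29.99874886125326
[(np.float64(0.6720674879485806), np.float64(0.0019999999999999896), np.float64(0.001)), (np.float64(0.6771243669105234), np.float64(-8.673617379884035e-18), np.float64(0.001)), (np.float64(0.694769059543684), np.float64(0.0009999999999999905), np.float64(0.001))] off tool x (world y), tool y (world x)
[ 250   61   54   56 2387] [276.9782  88.4319]
red post [(np.float64(0.9337038507344184), np.float64(0.467), np.float64(-0.164)), (np.float64(0.9521149241819633), np.float64(0.467), np.float64(-0.163))]Traceback (most recent call last):
  File "<stdin>", line 21, in <module>
  File "<stdin>", line 16, in big
    return _wrapfunc(a, 'argmin', axis=axis, out=out, **kwds)
    return _wrapit(obj, method, *args, **kwds)
    result = getattr(arr, method)(*args, **kwds)
ValueError: attempt to get argmin of an empty sequence
```

Request:
{"method": "drive_tool", "body": {"increments": [{"dp":[2.8,0,0],"twist":[0,0,0],"claw":1},{"dp":[2.8,0,0],"twist":[0,0,0],"claw":1},{"dp":[2.75,0,0],"twist":[0,0,0],"claw":1},{"dp":[0,0,0],"twist":[0,0,0],"claw":1},{"dp":[0,0,0],"twist":[0,0,0],"claw":1},{"dp":[0,0,2.5],"twist":[0,0,0],"claw":1},{"dp":[0,0,1.2],"twist":[0,0,0],"claw":1},{"dp":[0,0,0.3],"twist":[0,0,0],"claw":1}]}}

```text
clock: 18.02
ee_pos: [0.4644, -0.1646, 0.0354]
orientation: [-3.139, -0.001, 1.569]
wrist_force: [-0.7, -0.5, -2.0]
grip_width: 0.602
gripper_force: 30.0
```

Request:
{"method": "drive_tool", "body": {"increments": [{"dp":[0,0,0.5],"twist":[0,0,0],"claw":1},{"dp":[0,0,0.5],"twist":[0,0,0],"claw":1},{"dp":[0,0,0.3],"twist":[0,0,0],"claw":1},{"dp":[0,0,0],"twist":[0,0,0],"claw":1}]}}

```text
clock: 18.35
ee_pos: [0.4654, -0.1639, 0.024]
orientation: [-3.141, -0.0, 1.57]
wrist_force: [-0.7, -0.2, -2.0]
grip_width: 0.605
gripper_force: 30.0
```

Request:
{"method": "drive_tool", "body": {"increments": [{"dp":[0,0,1],"twist":[0,0,0],"claw":1},{"dp":[0,0,1],"twist":[0,0,0],"claw":1},{"dp":[0,0,0.5],"twist":[0,0,0],"claw":1},{"dp":[0,0,0.3],"twist":[0,0,0],"claw":1},{"dp":[0,0,0.1],"twist":[0,0,0],"claw":1},{"dp":[0,0,0],"twist":[0,0,0],"claw":1}]}}

```text
clock: 18.85
ee_pos: [0.4653, -0.1634, -0.005]
orientation: [-3.141, -0.0, 1.571]
wrist_force: [-0.4, -0.3, -2.3]
grip_width: 0.602
gripper_force: 30.0
```

Request:
{"method": "drive_tool", "body": {"increments": [{"dp":[0,0,0],"twist":[0,0,0],"claw":-1},{"dp":[0,0,0],"twist":[0,0,0],"claw":-1},{"dp":[0,0,0],"twist":[0,0,0],"claw":-1},{"dp":[0,0,0],"twist":[0,0,0],"claw":-1},{"dp":[0,0,0],"twist":[0,0,0],"claw":-1},{"dp":[0,0,0],"twist":[0,0,0],"claw":-1},{"dp":[0,0,0],"twist":[0,0,0],"claw":-1},{"dp":[0,0,-1],"twist":[0,0,0],"claw":-1}]}}

```text
clock: 19.52
ee_pos: [0.4643, -0.163, 0.0042]
orientation: [-3.139, -0.002, 1.571]
wrist_force: [-0.6, 0.7, -0.5]
grip_width: 0.999
gripper_force: 0.0
```

Request:
{"method": "drive_tool", "body": {"increments": [{"dp":[0,0,-3],"twist":[0,0,0],"claw":-1},{"dp":[0,0,-3],"twist":[0,0,0],"claw":-1},{"dp":[-2,0,-3],"twist":[0,0,0],"claw":-1},{"dp":[-3,0,-3],"twist":[0,0,0],"claw":-1},{"dp":[-1,0,-3],"twist":[0,0,0],"claw":-1},{"dp":[0,0,-3],"twist":[0,0,0],"claw":-1},{"dp":[0,0,0],"twist":[0,0,0],"claw":-1},{"dp":[0,0,0],"twist":[0,0,0],"claw":-1}]}}

```text
clock: 20.18
ee_pos: [0.4661, -0.2237, 0.1869]
orientation: [3.138, 0.002, 1.57]
wrist_force: [-0.3, 0.7, -0.8]
grip_width: 0.998
gripper_force: 0.0
```

```bash
cat > seat.py <<'E'
from h import *
np.set_printoptions(precision=4,suppress=True)
w=cam('wrist');save(w,'w8.png');print(ctrl.state()['ee_pos'])
t=np.linspace(0,6.28,60)
hsv=cv2.cvtColor(w['img'],cv2.COLOR_RGB2HSV)
red=cv2.inRange(hsv,(0,110,25),(8,255,255))|cv2.inRange(hsv,(170,110,25),(180,255,255))
blue=cv2.inRange(hsv,(100,110,25),(125,255,255))
for nm,m0,P,R in(('red',red,(.467,-.163),.028),('blue',blue,(.459,-.078),.02)):
    u=proj(w,[*P,.04]);k,l,st,c=cv2.connectedComponentsWithStats(m0)
    d=[np.hypot(*(c[j]-u)) if st[j,4]>200 else 1e9 for j in range(1,k)];i=1+int(np.argmin(d));print(nm,st[i],c[i],u)
    m=cv2.morphologyEx((l==i).astype(np.uint8),cv2.MORPH_CLOSE,np.ones((25,25)))>0
    b=[]
    for zb in(.012,.02,.03):
     for X in np.arange(P[0]-.009,P[0]+.0091,.0015):
      for Y in np.arange(P[1]-.009,P[1]+.0091,.0015):
        pts=[proj(w,[X+R*np.cos(a),Y+R*np.sin(a),h]) for h in(zb,zb+.04) for a in t]
        im=np.zeros((420,560),np.uint8);cv2.fillConvexPoly(im,cv2.convexHull(np.array(pts,np.float32)).round().astype(int),1)
        o=im>0;b.append((round((o&m).sum()/(o|m).sum(),3),zb,round(X,4),round(Y,4)))
    print([max(q for q in b if q[1]==zb) for zb in(.012,.02,.03)])
E
python3 seat.py
```

```text
[ 0.4653 -0.223   0.1852]
red [ 245   95   62   63 2755] [275.3426 126.3557] [275.6231 126.2709]
[(np.float64(0.942), 0.012, np.float64(0.467), np.float64(-0.163)), (np.float64(0.894), 0.02, np.float64(0.4655), np.float64(-0.163)), (np.float64(0.846), 0.03, np.float64(0.467), np.float64(-0.1645))]
blue [ 243    0   47   54 1944] [266.4614  24.4856] [266.3277  25.1882]
[(np.float64(0.945), 0.012, np.float64(0.459), np.float64(-0.075)), (np.float64(0.936), 0.02, np.float64(0.459), np.float64(-0.0765)), (np.float64(0.909), 0.03, np.float64(0.459), np.float64(-0.078))]
```

Both bushes are seated: red at (0.467,-0.163) and blue at (0.459,-0.076), each resting on the plate. Next the cage pose, while I turn the tool so it closes along the gate.

```bash
python3 - <<'E'
from h import *
np.set_printoptions(precision=4,suppress=True)
a=cam('scene')
C=np.array([atz(a,u,.15)[:2] for u in((401.5,179),(290,216),(322.5,281.5),(441.5,237.5))]);print(C)
print(np.linalg.norm(np.roll(C,-1,0)-C,axis=1))
d=C[0]-C[1];y1=np.arctan2(-d[0],d[1]);d=C[3]-C[2];y2=np.arctan2(-d[0],d[1]);d=C[3]-C[0];y3=np.arctan2(d[1],d[0]);d=C[2]-C[1];y4=np.arctan2(d[1],d[0]);print('yaws',y1,y2,y3,y4)
y=(y1*2+y2*2+y3+y4)/6;c=C.mean(0);R=np.array([[np.cos(y),-np.sin(y)],[np.sin(y),np.cos(y)]])
print('c',c,y,'tab',c+R@[-.145,-.03],'hinge',c+R@[-.11,.165])
E
```

```text
[[0.5696 0.4041]
 [0.6086 0.0557]
 [0.8133 0.0831]
 [0.7748 0.4291]]
[0.3506 0.2066 0.3481 0.2068]
yaws 0.11150171806887696 0.11090370915765776 0.12125985525804309 0.13341872521602324
c [0.6916 0.243 ] 0.11658157248785596 tab [0.551  0.1963] hinge [0.5631 0.3941]
```

Request:
{"method": "drive_tool", "body": {"increments": [{"dp":[0,0,-1],"twist":[0,0,-0.12],"claw":-1},{"dp":[0,0,-1],"twist":[0,0,-0.12],"claw":-1},{"dp":[0,0,-1],"twist":[0,0,-0.12],"claw":-1},{"dp":[0,0,-1],"twist":[0,0,-0.12],"claw":-1},{"dp":[0,0,0],"twist":[0,0,-0.12],"claw":-1},{"dp":[0,0,0],"twist":[0,0,-0.12],"claw":-1},{"dp":[0,0,0],"twist":[0,0,-0.12],"claw":-1},{"dp":[0,0,0],"twist":[0,0,-0.12],"claw":-1}]}}

```text
clock: 20.95
ee_pos: [0.4648, -0.2223, 0.2231]
orientation: [3.142, -0.003, 2.537]
wrist_force: [0.5, -0.6, 0.8]
grip_width: 0.999
gripper_force: 0.0
```

Request:
{"method": "drive_tool", "body": {"increments": [{"dp":[0,0,0],"twist":[0,0,-0.121],"claw":0.1},{"dp":[0,0,0],"twist":[0,0,-0.121],"claw":0.1},{"dp":[0,0,0],"twist":[0,0,-0.121],"claw":0.1},{"dp":[0,0,0],"twist":[0,0,-0.121],"claw":0.1},{"dp":[0,0,0],"twist":[0,0,-0.121],"claw":0.1},{"dp":[0,0,0],"twist":[0,0,-0.121],"claw":0.1},{"dp":[-1.1,3.4,0],"twist":[0,0,0],"claw":0.1},{"dp":[-1.1,3.4,0],"twist":[0,0,0],"claw":0.1}]}}

```text
clock: 21.62
ee_pos: [0.4786, -0.1528, 0.2228]
orientation: [3.14, -0.003, -3.029]
wrist_force: [0.9, 0.9, 0.5]
grip_width: 0.478
gripper_force: 0.0
```

Request:
{"method": "drive_tool", "body": {"increments": [{"dp":[-1.1,3.4,0],"twist":[0,0,0],"claw":0.1},{"dp":[-1.1,3.4,0],"twist":[0,0,0],"claw":0.1},{"dp":[-1.1,3.4,0],"twist":[0,0,0],"claw":0.1},{"dp":[-1.1,3.4,0],"twist":[0,0,0],"claw":0.1},{"dp":[-1.1,3.4,0],"twist":[0,0,0],"claw":0.1},{"dp":[-1.1,3.4,0],"twist":[0,0,0],"claw":0.1},{"dp":[-1.1,3.4,0],"twist":[0,0,0],"claw":0.1},{"dp":[-1.1,3.4,0],"twist":[0,0,0],"claw":0.1}]}}

```text
clock: 22.28
ee_pos: [0.5347, 0.1294, 0.2231]
orientation: [3.142, -0.003, -3.026]
wrist_force: [0.5, 0.2, 0.6]
grip_width: 0.45
gripper_force: 0.0
```

Request:
{"method": "drive_tool", "body": {"increments": [{"dp":[-1.2,3.3,0],"twist":[0,0,0],"claw":0.1},{"dp":[-1.2,3.3,0],"twist":[0,0,0],"claw":0.1},{"dp":[0,0,0],"twist":[0,0,0],"claw":0.1},{"dp":[0,0,0],"twist":[0,0,0],"claw":0.1},{"dp":[0,0,0],"twist":[0,0,0],"claw":0.1}]}}

```text
clock: 22.7
ee_pos: [0.551, 0.1955, 0.2232]
orientation: [-3.141, -0.003, -3.025]
wrist_force: [-0.5, 0.1, -0.2]
grip_width: 0.451
gripper_force: 0.0
```

```bash
python3 - <<'E'
from h import *
np.set_printoptions(precision=4,suppress=True)
w=cam('wrist');s=ctrl.state();print(s['ee_pos'],s['orientation'],s['grip_width'],s['q'])
hsv=cv2.cvtColor(w['img'],cv2.COLOR_RGB2HSV);m=cv2.inRange(hsv,(6,170,60),(17,255,255))
k,l,st,c=cv2.connectedComponentsWithStats(m)
for i in range(1,k):
    if st[i,4]>60: print(st[i],c[i],atz(w,c[i],.175))
print('pred tab top',proj(w,[.553,.196,.19]),'mid',proj(w,[.553,.196,.16]),'tip',proj(w,s['ee_pos']+[0,0,.03]))
print([(r['uv'],r['score']) for r in ctrl.spot_in('bolt_grip',w)][:2])
im=w['img'].copy();save(w,'w9.png')
E
```

```text
[0.5512 0.1949 0.2237] [-3.1411 -0.0022 -3.0266] 0.45045883380296947 [ 0.209   0.4332  1.2913 -0.0003  1.4194 -1.4767]
[ 269  191   22   52 1028] [279.4397 217.6352] [0.552  0.1984 0.175 ]
pred tab top [275.7779 224.7283] mid [275.9185 213.2805] tip [273.5249 257.9363]
[([284.6, 203.1], 0.65)]
```

View pics/w9.png

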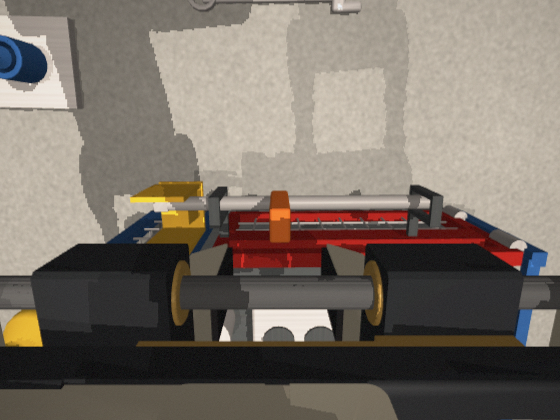

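The wrist picture shows the tab's top face around (280,225), between the guide loops at columns 220 and 420. The fingers straddle it at columns 228 and 328. Descending onto it.

Request:
{"method": "drive_tool", "body": {"increments": [{"dp":[-0.2,0.25,2],"twist":[0,0,0],"claw":0.1},{"dp":[0,0,3],"twist":[0,0,0],"claw":0.1},{"dp":[0,0,2],"twist":[0,0,0],"claw":0.1},{"dp":[0,0,1.3],"twist":[0,0,0],"claw":0.1},{"dp":[0,0,0.6],"twist":[0,0,0],"claw":0.1},{"dp":[0,0,0.4],"twist":[0,0,0],"claw":0.1},{"dp":[0,0,0],"twist":[0,0,0],"claw":0.1}]}}

```text
clock: 23.38
ee_pos: [0.5536, 0.1976, 0.1316]
orientation: [-3.142, -0.0, -3.027]
wrist_force: [0.6, 0.2, 0.5]
grip_width: 0.452
gripper_force: 0.0
```

Request:
{"method": "drive_tool", "body": {"increments": [{"dp":[0,0,0],"twist":[0,0,0],"claw":1},{"dp":[0,0,0],"twist":[0,0,0],"claw":1},{"dp":[0,0,0],"twist":[0,0,0],"claw":1},{"dp":[0,0,0],"twist":[0,0,0],"claw":1},{"dp":[0,0,0],"twist":[0,0,0],"claw":1},{"dp":[0,0,0],"twist":[0,0,0],"claw":1}]}}

```text
clock: 23.88
ee_pos: [0.5538, 0.1983, 0.1322]
orientation: [-3.142, 0.001, -3.026]
wrist_force: [-1.0, -1.5, 2.1]
grip_width: 0.152
gripper_force: 30.0
```

Tab gripped at 14 mm. Raising it 17 mm.

Request:
{"method": "drive_tool", "body": {"increments": [{"dp":[0,0,-0.4],"twist":[0,0,0],"claw":1},{"dp":[0,0,-0.4],"twist":[0,0,0],"claw":1},{"dp":[0,0,-0.4],"twist":[0,0,0],"claw":1},{"dp":[0,0,-0.4],"twist":[0,0,0],"claw":1},{"dp":[0,0,-0.1],"twist":[0,0,0],"claw":1},{"dp":[0,0,0],"twist":[0,0,0],"claw":1},{"dp":[0,0,0],"twist":[0,0,0],"claw":1}]}}

```text
clock: 24.47
ee_pos: [0.5537, 0.1984, 0.1487]
orientation: [3.141, 0.0, -3.026]
wrist_force: [1.8, 1.0, -2.7]
grip_width: 0.149
gripper_force: 30.0
```

Request:
{"method": "drive_tool", "body": {"increments": [{"dp":[0,0.5,0],"twist":[0,0,0],"claw":1},{"dp":[0,0.5,0],"twist":[0,0,0],"claw":1},{"dp":[0,0.5,0],"twist":[0,0,0],"claw":1},{"dp":[0,0.5,0],"twist":[0,0,0],"claw":1},{"dp":[0,0,0],"twist":[0,0,0],"claw":1}]}}

```text
clock: 24.88
ee_pos: [0.5511, 0.2196, 0.1486]
orientation: [3.141, 0.0, -3.025]
wrist_force: [2.5, 0.3, -4.1]
grip_width: 0.148
gripper_force: 30.0
```

Request:
{"method": "drive_tool", "body": {"increments": [{"dp":[0,0.5,0],"twist":[0,0,0],"claw":1},{"dp":[0,0.5,0],"twist":[0,0,0],"claw":1},{"dp":[0,0.5,0],"twist":[0,0,0],"claw":1},{"dp":[0,0.5,0],"twist":[0,0,0],"claw":1},{"dp":[0,0.5,0],"twist":[0,0,0],"claw":1},{"dp":[0,0.2,0],"twist":[0,0,0],"claw":1},{"dp":[0,0,0],"twist":[0,0,0],"claw":1},{"dp":[0,0,0],"twist":[0,0,0],"claw":1}]}}

```text
clock: 25.55
ee_pos: [0.5479, 0.2456, 0.1486]
orientation: [3.141, -0.0, -3.026]
wrist_force: [-0.1, 1.2, -2.9]
grip_width: 0.15
gripper_force: 30.0
```

```bash
python3 - <<'E'
from h import *
from scipy.spatial.transform import Rotation as Ro
s=ctrl.state();e=s['ee_pos'];yaw=s['orientation'][2]
X=np.array([np.cos(yaw),np.sin(yaw)]);Y=np.array([np.sin(yaw),-np.cos(yaw)])
for H in (np.array([.5631,.3941]),):
    r=e[:2]-H; print('rel hinge tool x,y',r@X,r@Y,e,s['wrist_force'],s['q'])
E
```

```text
rel hinge tool x,y 0.03222207834995592 -0.14573770410226483 [0.54791187 0.24561747 0.14861161] [-0.08324874  1.23527853 -2.91439317] [ 2.93341041e-01  5.13267020e-01  1.36924984e+00  8.75714856e-04
  1.25928558e+00 -1.39338501e+00]
```

Request:
{"method": "drive_tool", "body": {"increments": [{"dp":[0.58,0.15,0],"twist":[0,0,0.04],"claw":1},{"dp":[0.58,0.15,0],"twist":[0,0,0.04],"claw":1},{"dp":[0.58,0.15,0],"twist":[0,0,0.04],"claw":1},{"dp":[0.58,0.15,0],"twist":[0,0,0.04],"claw":1},{"dp":[0,0,0],"twist":[0,0,0],"claw":1}]}}

```text
clock: 25.97
ee_pos: [0.5241, 0.2498, 0.1489]
orientation: [3.141, -0.0, 3.096]
wrist_force: [1.8, -0.8, -3.0]
grip_width: 0.147
gripper_force: 30.0
```

Request:
{"method": "drive_tool", "body": {"increments": [{"dp":[0.58,0.15,0],"twist":[0,0,0.04],"claw":1},{"dp":[0.58,0.15,0],"twist":[0,0,0.04],"claw":1},{"dp":[0.58,0.15,0],"twist":[0,0,0.04],"claw":1},{"dp":[0.58,0.15,0],"twist":[0,0,0.04],"claw":1},{"dp":[0.58,0.15,0],"twist":[0,0,0.04],"claw":1},{"dp":[0.58,0.15,0],"twist":[0,0,0.04],"claw":1},{"dp":[0.58,0.15,0],"twist":[0,0,0.04],"claw":1},{"dp":[0,0,0],"twist":[0,0,0],"claw":1}]}}

```text
clock: 26.63
ee_pos: [0.4862, 0.2666, 0.1488]
orientation: [-3.141, 0.0, 2.817]
wrist_force: [2.3, -1.6, -2.6]
grip_width: 0.149
gripper_force: 30.0
```

Request:
{"method": "drive_tool", "body": {"increments": [{"dp":[0,0,0],"twist":[0,0,0],"claw":1},{"dp":[0,0,0],"twist":[0,0,0],"claw":1},{"dp":[0,0,0],"twist":[0,0,0],"claw":1},{"dp":[0,0,0],"twist":[0,0,0],"claw":1}]}}

```text
clock: 26.97
ee_pos: [0.4869, 0.2664, 0.1487]
orientation: [3.142, 0.0, 2.817]
wrist_force: [0.5, -2.1, -3.3]
grip_width: 0.148
gripper_force: 30.0
```

```bash
python3 - <<'E'
from h import *
np.set_printoptions(precision=4,suppress=True)
s=ctrl.state();e=s['ee_pos'];yaw=s['orientation'][2];H=np.array([.5631,.3941])
X=np.array([np.cos(yaw),np.sin(yaw)]);Y=np.array([np.sin(yaw),-np.cos(yaw)])
print('r tool',(e[:2]-H)@X,(e[:2]-H)@Y,'turned',(np.pi+.1166)-yaw%(2*np.pi),s['wrist_force'],s['grip_width'],s['gripper_force'])
a=cam('scene');save(a,'z.png')
# gate top edge (red) in scene, on z=.15
hsv=cv2.cvtColor(a['img'],cv2.COLOR_RGB2HSV);red=cv2.inRange(hsv,(0,140,60),(6,255,255))|cv2.inRange(hsv,(172,140,60),(180,255,255))
for th in np.arange(0,.61,.1):
    g=.1166-th; yd=np.array([-np.sin(g),np.cos(g)])
    print(th, [int(red[int(v+2):int(v+6),int(u)-1:int(u)+2].any()) for u,v in [proj(a,[*(H-yd*l),.15]) for l in np.linspace(.02,.245,12)]])
E
python3 seat.py | tail -4
```

```text
r tool 0.03148572221900673 -0.14531616123952174 turned 0.44101189341757063 [ 0.5296 -2.0552 -3.2993] 0.1482911060503501 30.028619170188904
0.0 [1, 1, 1, 0, 0, 0, 0, 0, 1, 1, 0, 0]
0.1 [1, 1, 1, 1, 0, 0, 0, 0, 0, 0, 1, 1]
0.2 [1, 1, 1, 1, 1, 1, 1, 0, 0, 0, 0, 0]
0.30000000000000004 [1, 1, 1, 1, 1, 1, 1, 1, 1, 1, 1, 1]
0.4 [1, 1, 1, 1, 1, 1, 1, 1, 1, 1, 1, 0]
0.5 [1, 1, 1, 1, 1, 1, 1, 1, 1, 1, 1, 1]
0.6000000000000001 [1, 1, 1, 1, 0, 0, 0, 0, 0, 0, 0, 0]
red [ 422  240   67   36 1142] [455.8039 257.8818] [-162.2757  319.762 ]
[(np.float64(0.0), 0.012, np.float64(0.476), np.float64(-0.154)), (np.float64(0.0), 0.02, np.float64(0.476), np.float64(-0.154)), (np.float64(0.0), 0.03, np.float64(0.476), np.float64(-0.154))]
blue [452 240  91  36 979] [494.4648 254.8488] [-89.0317 286.1902]
[(np.float64(0.0), 0.012, np.float64(0.468), np.float64(-0.069)), (np.float64(0.0), 0.02, np.float64(0.468), np.float64(-0.069)), (np.float64(0.0), 0.03, np.float64(0.468), np.float64(-0.069))]
```

The gate is held still at about 0.44 rad, with the bolt drawn about 48 mm and the tab gripped at 30 N. Handing in.

```bash
python3 -c "
from bench import ctrl
print(ctrl.close_job(), ctrl.state()['clock'])"
```

```text
the job is handed in; nothing more can be done
the job is handed in; nothing more can be done
```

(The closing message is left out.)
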